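# Reverse the ratchet and clamp the milled block

### The job

The two-bore aluminium block lies loose in the ratchet vice, and the ratchet is still set to loosen. Flip the small direction lever on top of the ratchet head right over to the clockwise (tightening) side, swing the handle well back counter-clockwise to feel that it now free-wheels, then work it clockwise, swinging back for a fresh bite as often as needed, until the block is firmly clamped against the back stop: stop when the pull is about half as heavy again as it was while the jaw ran free. Never open the jaw any further, do not overtighten, leave the other parts alone and let go of everything.

Things in the scene. Friction and masses are not known exactly. Their poses are not given: they have to be found in the camera images.
- vise: grey machine vice bolted to the bench. Origin on the bench under the vertical axis of its ratchet; x points from the ratchet to the jaws, z up. Housing 110 x 110 mm, top at 60 mm; bed plate 14 mm high from x = -55 to 245 mm, 110 mm wide. On the housing a steel ratchet head (76 mm across, height 62 to 88 mm) and two 10 mm stop pins (to 82 mm height, 60 mm from the axis) that end the handle's swing
- handle (a joint): turn of the ratchet handle about the ratchet axis (rad), clockwise seen from above positive; at 0 it points along the vice's -x; stops at -0.8 and +0.8. 18 teeth: up to 0.35 rad of lost motion before it bites. Free-wheeling takes 0.2 to 0.3 N m, driving the free jaw about 1.3 N m; with the block held it rises by about 2 N m per rad. Let go under load it springs back 0.1 rad, else it stays
- lever (a joint): turn of the direction lever relative to the handle about its own upright pivot (rad), clockwise from above positive, stops at -0.45 and +0.45. At the + stop the handle drives clockwise (jaw closes) and free-wheels counter-clockwise; at the - stop it drives counter-clockwise (jaw opens) and free-wheels clockwise; midway it drives neither way. It takes about 2 N at its tip and stays where it is left
- axis_top (a point): the ratchet axis at the top face of the ratchet head, 88 mm above the bench; its x axis points opposite to the handle
- grip (a point): middle of the handle's round black grip (22 mm thick, 100 mm long, level), 150 mm from the ratchet axis, 75 mm above the bench; the grip lies along this frame's x, -x towards the free end. A steel bar 16 mm wide joins it to the head. Pull here: free-wheeling under 2 N, driving the free jaw about 8.5 N, block well clamped about 12.5 N
- lever_pivot (a point): the direction lever's upright pivot on top of the ratchet head, 31 mm from the ratchet axis on the handle's side, 94 mm above the bench; round steel hub 22 mm across
- lever_tip (a point): point in the direction lever's upright steel tab, 29 mm from the lever's pivot, 97 mm above the bench; the tab is 8 mm thick, spans 6 to 36 mm from the pivot along this frame's x (-x outward) and 90 to 105 mm in height; with the lever at 0 it points along the handle. Under it lies the handle's bar, top at 82 mm
- jaw: moving steel jaw, 25 x 80 x 36 mm. This frame coincides with the vice's at the start and moves along the vice's x as the jaw closes, 10 mm per rad of driven clockwise turning. Clamping face at x = 100 mm of this frame, 14 to 50 mm above the bench. It stays where it is left; its sprung drive gives about 250 N of clamping force per rad of handle turn once the block is held
- stop: fixed steel back stop on the bed, 30 x 90 x 36 mm. Origin at the foot of the middle of its face, 14 mm above the bench; it faces the jaw (its -x)
- block: milled aluminium block 40 x 100 x 28 mm with two 26 mm upright bores, lying loose on the bed between jaw and stop, 40 mm across the jaws. Origin at the centre of its underside. Good clamping is 25 to 90 N (pull at the handle about 1.25 to 1.7 times the free driving pull)
- impeller: bystander: small aluminium turbine wheel, 70 mm across, 36 mm high, origin under its centre
- spare: bystander: spare two-bore aluminium block 45 x 110 x 30 mm, origin under its centre
- housing: bystander: black lamp housing 110 x 140 x 52 mm, origin under its centre

How it is judged (in metres and radians):
On the way, in this order (a step that is already met when the one before it is completed fails the run):
1. the direction lever is flipped over to the clockwise side (past +0.35 rad) (value of joint lever above 0.35 rad), for 0.2 s.
2. the handle is swung back counter-clockwise, free-wheeling, past -0.45 rad (value of joint handle below -0.45 rad).
At the end, for the whole second after the job is handed in: the block lies flat and at rest, clamped between jaw and back stop with 25 to 90 N (more than 20 N on the stop), and the lever is still past +0.35 rad on the clockwise side (contact force between jaw and block between 25 and 90 N and contact force between stop and block above 20 N and value of joint lever above 0.35 rad and angle between block's own z axis and vertical below 0.06 rad and linear speed of block below 0.01 m/s); the robot touches nothing.
It fails at once if the block is overtightened: the jaw presses it with more than 115 N (contact force between jaw and block above 115 N).
It fails at once if the jaw is opened by more than 3 mm from where it started (x of jaw in the frame of vise below -0.003 m).
It fails at once if a bystander (impeller, spare block, lamp housing) is moved by more than 30 mm (distance of any of impeller, spare, housing from where it was at the start of the episode above 0.03 m).
It also fails if it takes over 72 s, if anything falls off the work surface, if the arm or the gripper's body presses on something with over 40 N, if the wrist force passes 120 N, or if a joint passes its speed limit or range.

### The arm

A 6-joint arm with a two-finger parallel gripper is mounted at the origin on the work surface. World frame = base frame: x ahead of the robot, y to its left, z up, the work surface at z = 0. Lengths are in mm, angles in rad, forces in N, time in s.
With the tool pointing down it reaches from about 350 to 875 mm from the base axis. Payload 4.2 kg.
Tool frame: the origin (TCP) lies at the very end of the fingers, on their centre line; the grasp point (between the pads) lies 19 mm behind it; y points along the fingers, z is the direction in which the jaws open and shut, and the axes are right-handed (so a half turn about y gives the same grasp; the last joint's range is limited). The gripper opens to 85 mm and grips with 20 to 120 N. Pads are 22 mm wide; open, the fingers measure 114 mm over their backs; the gripper's body (76 mm by 85 mm) begins 54 mm behind the grasp point. The pads swing forward as they close: fully open they stand 13 mm farther back than shut.
Start: joints at [1.595, 0.385, 0.008, 0, -1.194, -0.259], TCP at [145.374, 607.837, 231.312] pointing down, gripper open.
Joint ranges: [-3.14, 3.14], [-1.21, 2.06], [-1.07, 1.41], [-3.16, 2.05], [-2.99, -0.16], [-3.1, 3.1]. Speed limits (rad/s): [2.79, 2.79, 3.14, 3.14, 3.14, 3.14].

### API

Orientations are given as a unit quaternion [x, y, z, w].
In Python, from bench import arm gives the robot as it stands.
- The arm moves only by the shell command python3 -m creep 'ROWS'. ROWS is JSON, a list of rows, each an object with "delta_pos": the shift along the tool's x, y, z in mm, a list of three; "rot": the turn, a rotation vector about the tool's x, y, z in rad, a list of three; "jaw": the finger opening in mm, from 0 to 85.4. A call has exactly 10 rows; each row shifts and turns the commanded pose from where the row before left it, along the tool's axes as they then stand; what a row does not reach is not made up. A row lasts 1/12 s, in which the tool goes at most 41.7 mm and 7.16 degrees, less where a joint would pass 70% of its speed; a pose out of reach is approached as far as the arm can. A call is refused whole if a number of a shift passes 41.7 or a number of a turn 0.125, either way. A call with a gripper value outside its range is refused whole. The fingers move at their own pace and stop on an object; the grip force is fixed at half the most. Time passes only in rows, so rows that do not move let the fingers close, or fill a call up. It gives the time, the measured TCP pose, the force and the opening at its end, in the units of the state.
- arm.read_state(): the state, without advancing time (a new reading comes with each control period).
- arm.get_image(name): name is "scene" or "side" or "wrist"; returns the picture (420x560x3 uint8, red, green, blue); there is no depth.
- arm.calibration(name): a dict with "intrinsics" (3x3 intrinsics, pixels), "R" (3x3) and "t" (3): a world point X has camera coordinates R X + t. Camera axes: x right, y down, z forward; pixel columns grow to the right and rows downward; lengths in mm; the calibration is good to about 2 mm. A picture is of the moment at which its call begins: read the wrist's pose just before it. calibration takes no time and is no camera call; for the wrist camera it gives the pose at the moment of the call.
- arm.job_done(): hands the job in, once; it reports no verdict.
Trained networks look in the newest picture that a camera, given by its name, has taken for a name from the list of things; names that differ only in an ending like _2 or _b are one class to them, and where a whole thing is asked for, a point or a joint stands for the part that bears it (a point fixed in the world has none). Each returns a list of dicts, best first, with "p" (0 to 1); they miss things now and then, are a little off and sometimes report something else, mostly with a low value. They report only what shows in the picture. A call takes as long as a camera call.
- arm.find_in(camera, target): "location" ([column, row] in pixels, amid what is visible of it).
- arm.masks_of(camera, target): "pixels" (420x560 bool, what is visible of it) and "location" ([column, row] in pixels, amid what is visible of it).
The state is a dict: "clock": time; "joints": joint angles; "joint_vel": joint speeds; "joint_efforts": joint torques, N m; "position": TCP position; "ee_rot": TCP orientation; "contact_force": force on the tool from outside, world axes, zero at the start; "wrist_torque": the same for the moment, N m; "gripper_width": finger opening in mm.
Only numpy, scipy, OpenCV 4.12 (cv2) and the standard library are available. Lean on these libraries where they do the work, as an engineer would, in place of code of your own. Each camera call takes 0.05 s, during which the arm holds its last target. There are 200 camera calls.

## Working session

There is one attempt and no reset: what is moved stays moved. The work goes in short steps, Python scripts to look and compute and a shell command to move; the robot and the scene stay as the last step left them, time stands still between calls to the robot, and variables do not carry over. Pictures are saved under pics/ and viewed, about 8 in all and at most 12, crops included, and the job is handed in when it is done.

```bash
mkdir -p pics; ls; python3 - <<'E'
from bench import arm
import cv2,numpy as np
s=arm.read_state();print(s)
ims=[]
for n in("scene","side"):
    im=arm.get_image(n);cv2.imwrite(f"pics/{n}0.png",im[:,:,::-1])
    c=arm.calibration(n);print(n,c)
    for t in("vise","grip","lever_tip","lever_pivot","axis_top","stop","block","jaw"):
        print(t,[(np.round(d["location"]),round(d["p"],2)) for d in arm.find_in(n,t)[:2]])
E
```

```text
pics
{'clock': 0.0, 'joints': array([ 1.59458200e+00,  3.85525005e-01,  6.59959542e-03, -5.21234130e-04,
       -1.19399336e+00, -2.58604987e-01]), 'joint_vel': array([-1.08377576e-03,  6.03321420e-04, -2.31847244e-03, -2.12534605e-03,
        2.00885054e-03, -8.86541455e-05]), 'joint_efforts': array([ 3.31896456e-05, -3.92291307e+01,  1.88393015e+01,  4.18624341e+00,
       -4.70750907e-03, -3.34586630e-06]), 'position': array([145.25380224, 607.27059583, 230.22706633]), 'ee_rot': array([-0.08283405, -0.70146322,  0.70299728,  0.082962  ]), 'contact_force': array([-0.03415535,  0.24386166, -0.46651341]), 'wrist_torque': array([0.0161315 , 0.06126738, 0.03831031]), 'gripper_width': 85.36670054645082}
scene {'intrinsics': array([[489.11350913,   0.        , 272.26541927],
       [  0.        , 489.11350913, 216.67752776],
       [  0.        ,   0.        ,   1.        ]]), 'R': array([[-0.07373695,  0.99727344, -0.00292344],
       [ 0.78241937,  0.0560328 , -0.62022597],
       [-0.61837107, -0.04802092, -0.78441775]]), 't': array([   8.3247575 , -438.68745539, 2060.58110785])}
vise []
grip []
lever_tip []
lever_pivot []
axis_top []
stop []
block []
jaw []
side {'intrinsics': array([[524.6217895 ,   0.        , 285.20523718],
       [  0.        , 524.6217895 , 216.40621548],
       [  0.        ,   0.        ,   1.        ]]), 'R': array([[ 0.96826783, -0.24929994, -0.01751975],
       [-0.13846401, -0.47678426, -0.86804636],
       [ 0.20805076,  0.84292723, -0.49617393]]), 't': array([-600.54452204,  174.49547976, 1411.44476203])}
vise [(array([310., 250.]), 0.7)]
grip [(array([294., 229.]), 0.87)]
lever_tip []
lever_pivot [(array([266., 350.]), 0.45)]
axis_top [(array([290., 234.]), 0.62)]
stop [(array([363., 245.]), 0.63)]
block [(array([286., 232.]), 0.37)]
jaw [(array([331., 245.]), 0.49), (array([238., 174.]), 0.16)]
```

```bash
python3 - <<'E'
import cv2
a=cv2.imread("pics/scene0.png");b=cv2.imread("pics/side0.png")
cv2.imwrite("pics/v1.png",cv2.resize(a,(800,600)))
cv2.imwrite("pics/v2.png",cv2.resize(b,(800,600)))
E
```

```text
(no output)
```

View pics/v1.png

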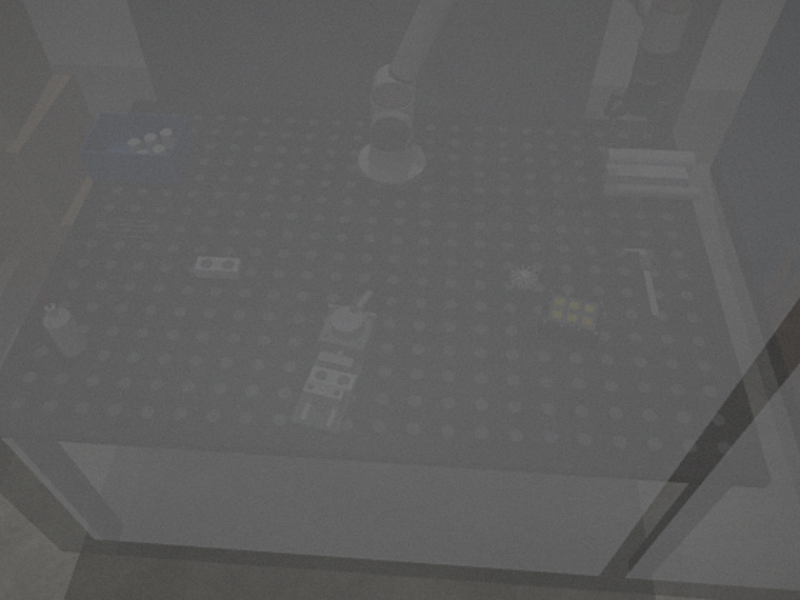

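View pics/v2.png

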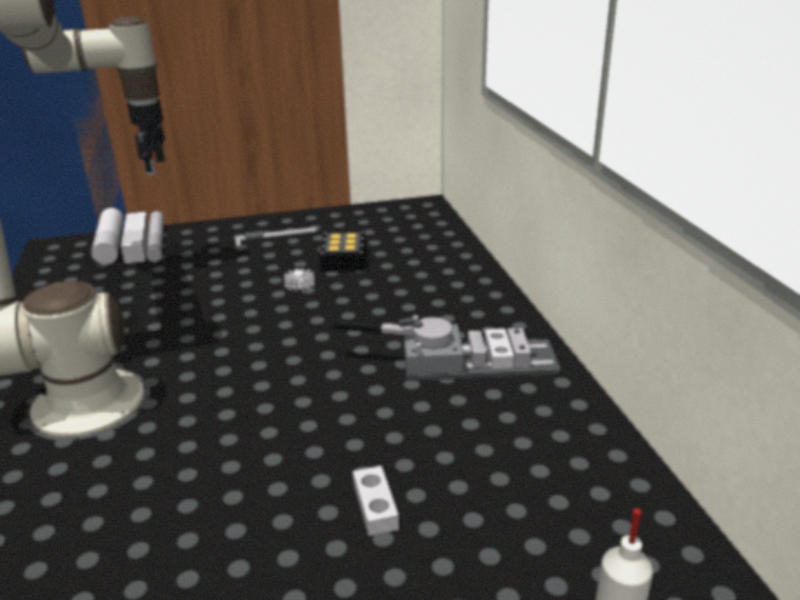

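The scene picture (dim and hazy) shows the vice with its head near (347,318) of 800x600, the handle pointing up-right to (365,297), and the jaws toward (330,380). In the side view the head is at (434,328) and the grip leads left to (385,329), with the block at (498,345). The spare, impeller and lamp housing are all well clear of it.

```bash
cat > h.py <<'E'
from bench import arm
import numpy as np, cv2
from scipy.spatial.transform import Rotation as Ro
def ray(c,uv,z):
    d=c["R"].T@np.linalg.inv(c["intrinsics"])@np.array([*uv,1.]);o=-c["R"].T@c["t"]
    return o+d*(z-o[2])/d[2]
def proj(c,X):
    p=c["intrinsics"]@(c["R"]@np.array(X,float)+c["t"]);return p[:2]/p[2]
def tool():
    s=arm.read_state();return s["position"],Ro.from_quat(s["ee_rot"]).as_matrix(),s
E
python3 - <<'E'
from h import *
a,b=arm.calibration("scene"),arm.calibration("side")
for n,u,v,z in(("head",(347,318),(434,326),88),("gripend",(368,293),(385,328),75),("blocktop",(330,381),(499,343),42)):
    print(n,ray(a,np.array(u)*.7,z).round(),ray(b,np.array(v)*.7,z).round())
p,R,s=tool();print(R.round(3))
c=arm.calibration("wrist");print(c);print("cam in tool",R.T@(-c["R"].T@c["t"]-p),(c["R"]@R).round(3))
E
```

```text
head [659. -55.  88.] [661. -55.  88.]
gripend [571. -15.  75.] [572. -15.  75.]
blocktop [800. -79.  42.] [788. -80.  42.]
[[-0.973 -0.    -0.233]
 [ 0.233  0.    -0.973]
 [ 0.    -1.     0.   ]]
{'intrinsics': array([[295.26564593,   0.        , 282.28239712],
       [  0.        , 295.26564593, 206.54150494],
       [  0.        ,   0.        ,   1.        ]]), 'R': array([[-2.32938357e-01, -9.72491330e-01,  5.78863445e-04],
       [-9.28833462e-01,  2.22657366e-01,  2.96128513e-01],
       [-2.88111300e-01,  6.84420215e-02, -9.55147930e-01]]), 't': array([626.26723927, -39.55598984, 379.80695569])}
cam in tool [ -74.90549789 -142.81708162   -1.48286375] [[ 0.    -0.001  1.   ]
 [ 0.955 -0.296 -0.   ]
 [ 0.296  0.955  0.   ]]
```

```bash
R='{"delta_pos":[-33,0,22],"rot":[0,0,0],"jaw":85}'; python3 -m creep '[{"delta_pos":[-33,0,22],"rot":[0,0,0],"jaw":85},{"delta_pos":[-33,0,22],"rot":[0,0,0],"jaw":85},{"delta_pos":[-33,0,22],"rot":[0,0,0],"jaw":85},{"delta_pos":[-33,0,22],"rot":[0,0,0],"jaw":85},{"delta_pos":[-33,0,22],"rot":[0,0,0],"jaw":85},{"delta_pos":[-33,0,22],"rot":[0,0,0],"jaw":85},{"delta_pos":[-33,0,22],"rot":[0,0,0],"jaw":85},{"delta_pos":[-33,0,22],"rot":[0,0,0],"jaw":85},{"delta_pos":[-33,0,22],"rot":[0,0,0],"jaw":85},{"delta_pos":[-33,0,22],"rot":[0,0,0],"jaw":85}]'
python3 -m creep '[{"delta_pos":[-33,0,22],"rot":[0,0,0],"jaw":85},{"delta_pos":[-33,0,22],"rot":[0,0,0],"jaw":85},{"delta_pos":[-33,0,22],"rot":[0,0,0],"jaw":85},{"delta_pos":[-33,0,22],"rot":[0,0,0],"jaw":85},{"delta_pos":[-33,0,22],"rot":[0,0,0],"jaw":85},{"delta_pos":[-33,0,22],"rot":[0,0,0],"jaw":85},{"delta_pos":[-33,0,22],"rot":[0,0,0],"jaw":85},{"delta_pos":[-33,0,22],"rot":[0,0,0],"jaw":85},{"delta_pos":[-30,0,20],"rot":[0,0,0],"jaw":85},{"delta_pos":[0,0,0],"rot":[0,0,0],"jaw":85}]'
python3 - <<'E'
from h import *
p,R,s=tool();print(p,s["joints"])
c=arm.calibration("wrist");im=arm.get_image("wrist")
np.savez("w1.npz",**c);cv2.imwrite("pics/w1.png",im[:,:,::-1]);cv2.imwrite("pics/v3.png",cv2.resize(im[:,:,::-1],(800,600),interpolation=cv2.INTER_CUBIC))
for t,z in(("grip",75),("lever_tip",97),("lever_pivot",97),("axis_top",88),("stop",50),("block",42),("jaw",50)):
    print(t,[(np.round(d["location"]),round(d["p"],2),ray(c,d["location"],z).round()) for d in arm.find_in("wrist",t)[:2]])
E
```

```text
clock: 1.73
position: [416.1, 315.5, 231.7]
ee_rot: [0.083, 0.703, -0.702, -0.083]
contact_force: [0.6, 0.7, -0.4]
gripper_width: 85.3
clock: 2.57
position: [658.7, 53.2, 230.0]
ee_rot: [-0.085, -0.701, 0.702, 0.085]
contact_force: [0.6, 0.3, -0.1]
gripper_width: 84.6
[658.68291152  53.21633886 230.02904101] [ 0.32551696  0.44689748  0.10222463  0.00151441 -1.22644536  1.00407557]
grip [(array([375., 184.]), 0.59, array([643., -40.,  75.]))]
lever_tip [(array([384., 209.]), 0.96, array([623., -40.,  97.]))]
lever_pivot [(array([386., 205.]), 0.7, array([626., -42.,  97.]))]
axis_top [(array([375., 185.]), 0.64, array([645., -37.,  88.]))]
stop [(array([370.,   0.]), 0.8, array([812., -69.,  50.]))]
block [(array([375.,  28.]), 0.76, array([789., -72.,  42.]))]
jaw [(array([378.,  77.]), 0.56, array([744., -66.,  50.]))]
```

View pics/v3.png

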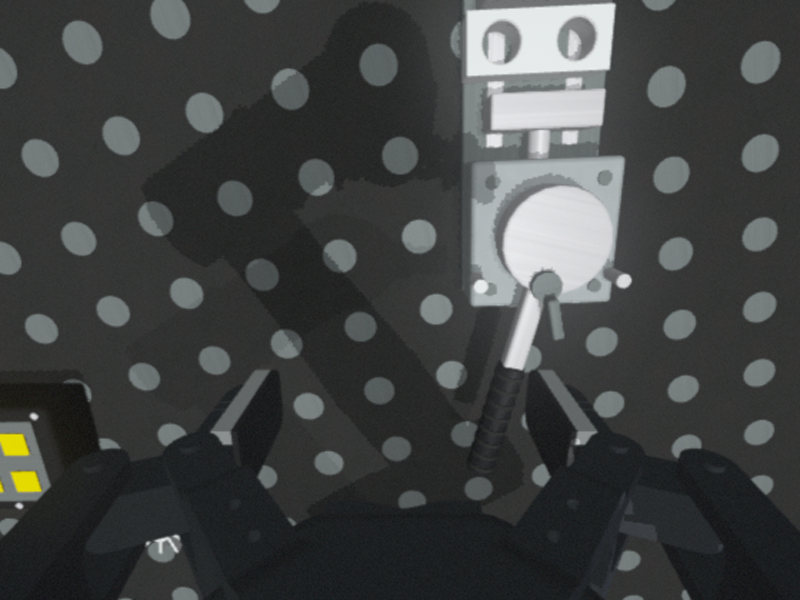

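The wrist view shows the head at (557,238), the pivot at (547,285) and the lever tab pointing down-right to its end at (557,337). The grip runs from (512,370) to (482,468), and the stop pins are at (481,286) and (623,280). So the handle is at about +0.25 and the lever at about -0.45.

```bash
python3 - <<'E'
from h import *
c=dict(np.load("w1.npz"))
q=lambda u,v,z:ray(c,(u*.7,v*.7),z)
ax=q(557,238,88);pv=q(547,284,98);te=q(557,337,97);g1=q(512,369,75);g2=q(480,470,75);p1=q(481,286,82);p2=q(623,280,82)
for n in"ax pv te g1 g2 p1 p2".split():print(n,eval(n).round(1))
bl=[q(*a,42) for a in((467,12),(613,4),(611,70),(468,77))]
print("block",np.round(bl,1)); jw=[q(*a,50) for a in((490,95),(606,90),(602,125),(492,130))];print("jaw",np.round(jw,1))
hd=g2-ax;print("handle ang",np.arctan2(hd[1],hd[0]),np.linalg.norm(hd),np.linalg.norm(g1-ax),"pivot",np.linalg.norm((pv-ax)[:2]),np.linalg.norm(te-pv),"pins",np.linalg.norm((p1-ax)[:2]),np.linalg.norm((p2-ax)[:2]))
d=te-pv;print("lever ang",np.arctan2(d[1],d[0]))
b=(bl[0]+bl[1]-bl[2]-bl[3]);e=bl[0]-bl[1];print("blk edge dir",np.arctan2(e[1],e[0])-np.pi/2, "pins", np.arctan2(*(p1-p2)[[1,0]])-np.pi/2)
E
```

```text
ax [660.4 -53.5  88. ]
pv [633.3 -39.5  98. ]
te [592.6 -41.2  97. ]
g1 [563.   -9.6  75. ]
g2 [475.6  32.3  75. ]
p1 [637.5   2.2  82. ]
p2 [617.6 -97.2  82. ]
block [[ 817.5  -29.3   42. ]
 [ 798.5 -126.3   42. ]
 [ 758.5 -121.1   42. ]
 [ 778.1  -22.2   42. ]]
jaw [[ 762.2  -33.5   50. ]
 [ 746.1 -112.6   50. ]
 [ 723.9 -107.6   50. ]
 [ 739.4  -30.8   50. ]]
handle ang 2.706740497419878 204.15760457527435 107.65003590880482 pivot 30.455508071697007 40.81331304442015 pins 60.24587190345484 61.20581588764098
lever ang -3.100587489360318
blk edge dir -0.19280458007355827 pins -0.1975179890602794
```

```bash
python3 -m creep '[{"delta_pos":[6.4,0,33.7],"rot":[0,0,0],"jaw":0},{"delta_pos":[6.4,0,33.7],"rot":[0,0,0],"jaw":0},{"delta_pos":[6.4,0,33.7],"rot":[0,0,0],"jaw":0},{"delta_pos":[6.4,0,33.7],"rot":[0,0,0],"jaw":0},{"delta_pos":[0,35,0],"rot":[0,0,0],"jaw":0},{"delta_pos":[0,35,0],"rot":[0,0,0],"jaw":0},{"delta_pos":[0,35,0],"rot":[0,0,0],"jaw":0},{"delta_pos":[0,0,0],"rot":[0,0,0],"jaw":0},{"delta_pos":[0,0,0],"rot":[0,0,0],"jaw":0},{"delta_pos":[0,0,0],"rot":[0,0,0],"jaw":0}]'
python3 - <<'E'
from h import *
p,R,s=tool();print(p,s["contact_force"],R.round(3))
c=arm.calibration("wrist");im=arm.get_image("wrist")
np.savez("w2.npz",**c);cv2.imwrite("pics/v4.png",cv2.resize(im[:,:,::-1],(800,600),interpolation=cv2.INTER_CUBIC))
for t,z in(("lever_tip",97),("lever_pivot",97),("axis_top",88)):
    print(t,[(np.round(d["location"]),round(d["p"],2),ray(c,d["location"],z).round()) for d in arm.find_in("wrist",t)[:2]])
E
```

```text
clock: 3.8
position: [600.8, -66.6, 128.6]
ee_rot: [-0.083, -0.702, 0.702, 0.081]
contact_force: [-0.1, 0.7, -0.3]
gripper_width: -0.1
[600.79746461 -66.57003465 128.59934718] [-0.14445273  0.74021351 -0.29890886] [[-0.973  0.004 -0.231]
 [ 0.231 -0.001 -0.973]
 [-0.004 -1.    -0.   ]]
lever_tip [(array([241., 211.]), 0.87, array([625., -45.,  97.]))]
lever_pivot [(array([241., 212.]), 0.75, array([624., -44.,  97.]))]
axis_top [(array([236., 158.]), 0.77, array([656., -49.,  88.]))]
```

View pics/v4.png

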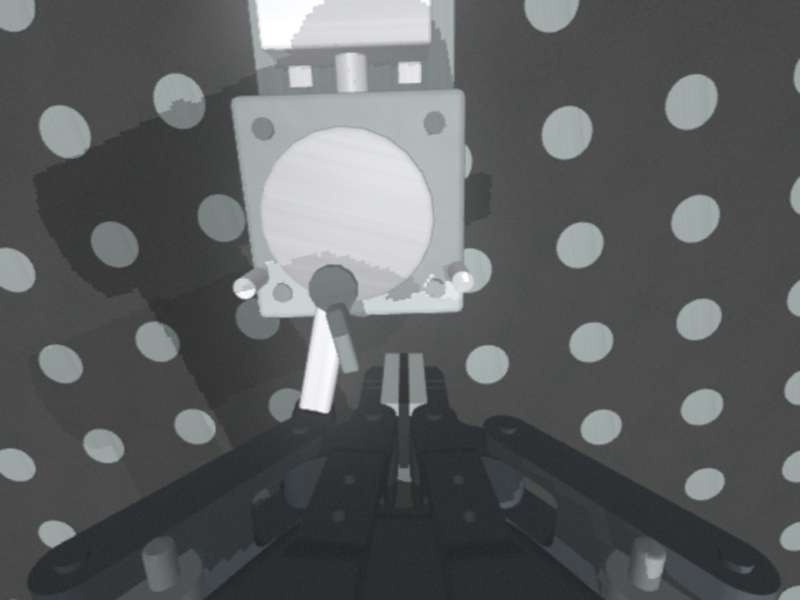

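The closed fingers are right of the tab, whose end is at (352,370), with the pivot at (333,287). They have clear space to go down, so I lower them and sweep.

```bash
python3 -m creep '[{"delta_pos":[0,20,0],"rot":[0,0,0],"jaw":0},{"delta_pos":[0,19,0],"rot":[0,0,0],"jaw":0},{"delta_pos":[0,0,0],"rot":[0,0,0],"jaw":0},{"delta_pos":[0.7,0,-2.9],"rot":[0,0.065,0],"jaw":0},{"delta_pos":[0.9,0,-2.9],"rot":[0,0.065,0],"jaw":0},{"delta_pos":[1.1,0,-2.8],"rot":[0,0.065,0],"jaw":0},{"delta_pos":[1.3,0,-2.7],"rot":[0,0.065,0],"jaw":0},{"delta_pos":[1.4,0,-2.6],"rot":[0,0.065,0],"jaw":0},{"delta_pos":[1.6,0,-2.5],"rot":[0,0.065,0],"jaw":0},{"delta_pos":[0,0,0],"rot":[0,0,0],"jaw":0}]'
python3 -m creep '[{"delta_pos":[1.8,0,-2.4],"rot":[0,0.065,0],"jaw":0},{"delta_pos":[2.0,0,-2.2],"rot":[0,0.065,0],"jaw":0},{"delta_pos":[2.1,0,-2.1],"rot":[0,0.065,0],"jaw":0},{"delta_pos":[2.3,0,-1.9],"rot":[0,0.065,0],"jaw":0},{"delta_pos":[0,0,0],"rot":[0,0,0],"jaw":0},{"delta_pos":[0,0,0],"rot":[0,0,0],"jaw":0},{"delta_pos":[0,0,0],"rot":[0,0,0],"jaw":0},{"delta_pos":[0,0,0],"rot":[0,0,0],"jaw":0},{"delta_pos":[0,0,0],"rot":[0,0,0],"jaw":0},{"delta_pos":[0,0,0],"rot":[0,0,0],"jaw":0}]'
python3 - <<'E'
from h import *
p,R,s=tool();print(p,s["contact_force"],R.round(3))
c=arm.calibration("wrist");im=arm.get_image("wrist")
np.savez("w3.npz",**c);cv2.imwrite("pics/v5.png",cv2.resize(im[:,:,::-1],(800,600),interpolation=cv2.INTER_CUBIC))
E
```

```text
clock: 4.83
position: [598.7, -49.2, 88.6]
ee_rot: [-0.217, -0.673, 0.673, 0.218]
contact_force: [-1.2, -1.4, -0.2]
gripper_width: -0.0
clock: 5.67
position: [598.8, -37.1, 87.4]
ee_rot: [0.303, 0.639, -0.639, -0.302]
contact_force: [0.6, -0.0, 0.7]
gripper_width: -0.4
[598.81684308 -37.11053707  87.41351215] [ 0.6356683  -0.02216997  0.70399824] [[-0.634  0.    -0.773]
 [ 0.773  0.    -0.634]
 [-0.    -1.    -0.   ]]
```

View pics/v5.png

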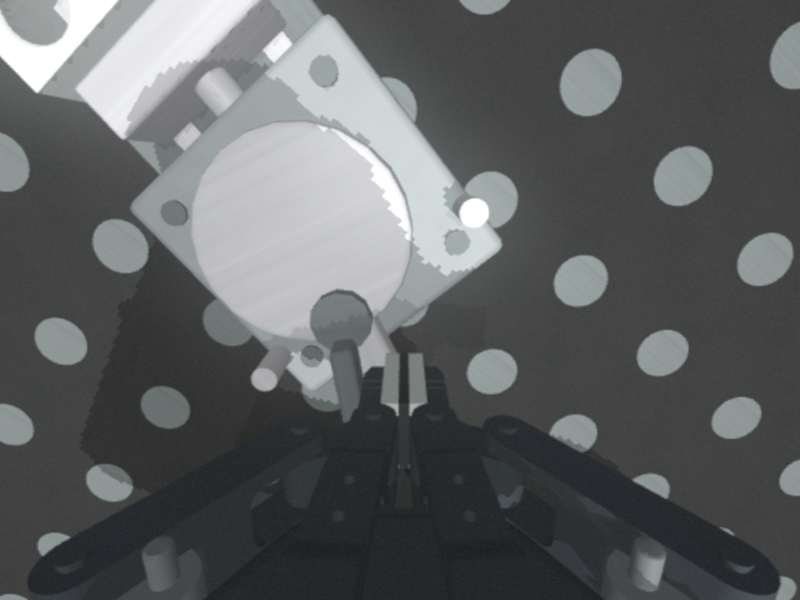

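The tab has swung left, from the pivot at (341,318) to its end at (349,420), and now lies almost along the tool x axis. I measure the lever angle from that.

```bash
python3 - <<'E'
from h import *
c=dict(np.load("w3.npz"))
q=lambda u,v,z:ray(c,(u*.7,v*.7),z)
ax=q(302,230,88);pv=q(341,320,98);t0=q(345,345,105);te=q(349,420,105);b=q(384,335,82)
print(ax,pv,t0,te,b)
for n,d in(("piv",pv-ax),("lever",te-pv),("tab",te-t0)):print(n,np.arctan2(d[1],d[0]),np.linalg.norm(d[:2]))
E
```

```text
[659.36370597 -56.09742771  88.        ] [630.97064956 -42.41956146  98.        ] [625.62788907 -39.07791193 105.        ] [607.78446801 -17.65491115 105.        ] [612.86956372 -41.6448651   82.        ]
piv 2.6926653172361066 31.51586389855731
lever 2.3232878874751943 33.92472431612182
tab 2.2652844251807625 27.88068574820616
```

```bash
python3 -m creep '[{"delta_pos":[0,0,-1],"rot":[0,0,0],"jaw":0},{"delta_pos":[0,0,-1],"rot":[0,0,0],"jaw":0},{"delta_pos":[0,0,-1],"rot":[0,0,0],"jaw":0},{"delta_pos":[0,0,-1],"rot":[0,0,0],"jaw":0},{"delta_pos":[0,0,0],"rot":[0,0,0],"jaw":0},{"delta_pos":[0,0,0],"rot":[0,0,0],"jaw":0},{"delta_pos":[0,0,0],"rot":[0,0,0],"jaw":0},{"delta_pos":[0,0,0],"rot":[0,0,0],"jaw":0},{"delta_pos":[0,0,0],"rot":[0,0,0],"jaw":0},{"delta_pos":[0,0,0],"rot":[0,0,0],"jaw":0}]'
```

```text
clock: 6.55
position: [601.3, -34.6, 87.1]
ee_rot: [-0.302, -0.639, 0.639, 0.303]
contact_force: [-4.7, -0.1, 1.2]
gripper_width: -0.5
```

```bash
python3 -m creep '[{"delta_pos":[0,0,-1],"rot":[0,0,0],"jaw":0},{"delta_pos":[0,0,-1],"rot":[0,0,0],"jaw":0},{"delta_pos":[0,0,0],"rot":[0,0,0],"jaw":0},{"delta_pos":[0,0,0],"rot":[0,0,0],"jaw":0},{"delta_pos":[0,0,0],"rot":[0,0,0],"jaw":0},{"delta_pos":[0,0,0],"rot":[0,0,0],"jaw":0},{"delta_pos":[0,0,0],"rot":[0,0,0],"jaw":0},{"delta_pos":[0,0,0],"rot":[0,0,0],"jaw":0},{"delta_pos":[0,0,0],"rot":[0,0,0],"jaw":0},{"delta_pos":[0,0,0],"rot":[0,0,0],"jaw":0}]'
python3 - <<'E'
from h import *
p,R,s=tool();print(p,s["contact_force"])
c=arm.calibration("wrist");im=arm.get_image("wrist")
np.savez("w4.npz",**c);cv2.imwrite("pics/v6.png",im[:,:,::-1][150:320,100:360].repeat(3,0).repeat(3,1))
E
```

```text
clock: 7.38
position: [602.3, -33.6, 87.0]
ee_rot: [-0.302, -0.639, 0.639, 0.304]
contact_force: [-5.5, -0.1, 2.0]
gripper_width: 0.1
[602.2948206  -33.61226168  87.03524176] [-5.50023375 -0.09648128  1.97609838]
```

View pics/v6.png

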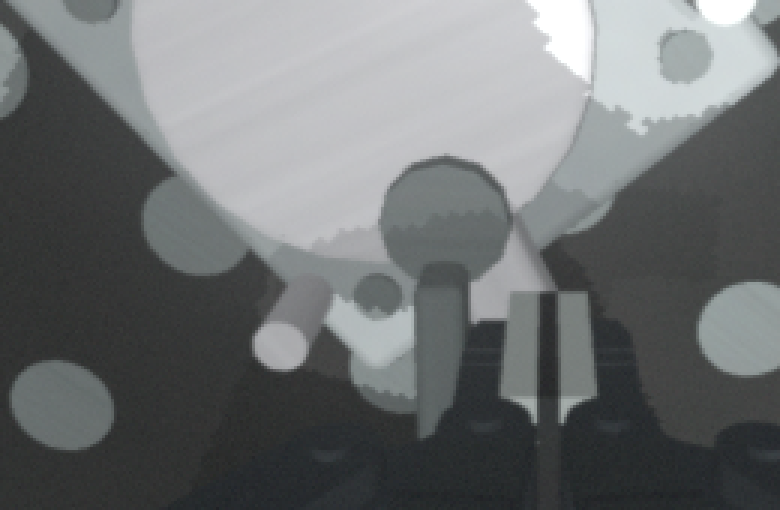

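```bash
python3 - <<'E'
from h import *
c=dict(np.load("w4.npz"))
q=lambda u,v,z:ray(c,(100+u/3,150+v/3),z)
pv=q(446,222,98)
def a(p,r):d=r-p;return round(float(np.arctan2(d[1],d[0])),3)
print(pv,"left edge",a(q(415,270,105),q(417,437,105)),"right edge",a(q(469,270,105),q(462,400,105)),"bar",a(q(512,222,82),q(553,292,82)))
cc=dict(np.load("w1.npz"));k=arm.calibration("wrist");axp=np.array([660.4,-54.,88])
d=pv-axp;print("handle",np.arctan2(d[1],d[0]),np.linalg.norm(d[:2]))
E
```

```text
[630.88709381 -42.081923    98.        ] left edge 2.223 right edge 2.181 bar 2.749
handle 2.7577924123848256 31.828480814068115
```

The tab is at about 2.20 rad and the bar at 2.70 to 2.75, so the lever is close to +0.5, against its + stop; the push force has risen to 5.5 N as well. Next I back off, rise and go to the grip.

```bash
python3 -m creep '[{"delta_pos":[0,0,10],"rot":[0,0,0],"jaw":0},{"delta_pos":[0,-30,0],"rot":[0,0,0],"jaw":0},{"delta_pos":[0,-10,0],"rot":[0,-0.1125,0],"jaw":0},{"delta_pos":[0,-10,0],"rot":[0,-0.1125,0],"jaw":0},{"delta_pos":[0,-10,0],"rot":[0,-0.1125,0],"jaw":45},{"delta_pos":[0,-10,0],"rot":[0,-0.1125,0],"jaw":45},{"delta_pos":[28.4,0,-5.2],"rot":[0,0,0],"jaw":45},{"delta_pos":[28.4,0,-5.2],"rot":[0,0,0],"jaw":45},{"delta_pos":[28.4,0,-5.2],"rot":[0,0,0],"jaw":45},{"delta_pos":[0,0,0],"rot":[0,0,0],"jaw":45}]'
python3 - <<'E'
from h import *
p,R,s=tool();print(p,s["gripper_width"],R.round(3))
c=arm.calibration("wrist");im=arm.get_image("wrist")
np.savez("w5.npz",**c);cv2.imwrite("pics/v7.png",cv2.resize(im[:,:,::-1],(800,600),interpolation=cv2.INTER_CUBIC))
for X in([524,10,75],[660.4,-54,88]):print(proj(c,X)/.7)
E
```

```text
clock: 8.27
position: [522.4, 11.8, 157.9]
ee_rot: [0.152, 0.691, -0.69, -0.151]
contact_force: [-1.5, -0.0, -0.6]
gripper_width: 44.7
[522.39017994  11.82573731 157.94387889] 44.70558540042276 [[-0.908  0.002 -0.42 ]
 [ 0.42   0.002 -0.908]
 [-0.001 -1.    -0.002]]
[407.50513175 299.36970607]
[410.73054915 -27.25345471]
```

View pics/v7.png

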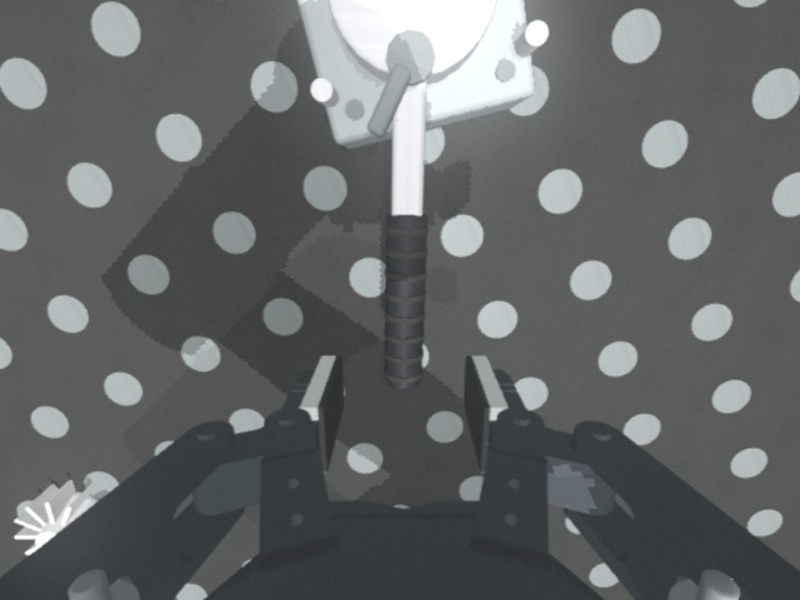

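The view shows the grip centred between the open fingers at (405,300), as predicted, and the tab on the clockwise side. I go down, cage the grip loosely and swing it back counter-clockwise.

```bash
python3 -m creep '[{"delta_pos":[0,33,0],"rot":[0,0,0],"jaw":45},{"delta_pos":[0,33,0],"rot":[0,0,0],"jaw":45},{"delta_pos":[0,33,0],"rot":[0,0,0],"jaw":40},{"delta_pos":[0,0,0],"rot":[0,0,0],"jaw":28},{"delta_pos":[0,0,0],"rot":[0,0,0],"jaw":28},{"delta_pos":[0,0,0],"rot":[0,0,0],"jaw":28},{"delta_pos":[0,0,0],"rot":[0,0,0],"jaw":28},{"delta_pos":[-0.2,0,7.5],"rot":[0,-0.05,0],"jaw":28},{"delta_pos":[-0.2,0,7.5],"rot":[0,-0.05,0],"jaw":28},{"delta_pos":[-0.2,0,7.5],"rot":[0,-0.05,0],"jaw":28}]'
python3 -m creep '[{"delta_pos":[-0.8,0,15.2],"rot":[0,-0.1,0],"jaw":28},{"delta_pos":[-0.8,0,15.2],"rot":[0,-0.1,0],"jaw":28},{"delta_pos":[-0.8,0,15.2],"rot":[0,-0.1,0],"jaw":28},{"delta_pos":[-0.8,0,15.2],"rot":[0,-0.1,0],"jaw":28},{"delta_pos":[-0.8,0,15.2],"rot":[0,-0.1,0],"jaw":28},{"delta_pos":[-0.8,0,15.2],"rot":[0,-0.1,0],"jaw":28},{"delta_pos":[-0.8,0,15.2],"rot":[0,-0.1,0],"jaw":28},{"delta_pos":[-0.2,0,7.6],"rot":[0,-0.05,0],"jaw":28},{"delta_pos":[0,0,0],"rot":[0,0,0],"jaw":28},{"delta_pos":[0,0,0],"rot":[0,0,0],"jaw":28}]'
cat > ang.py <<'E'
from h import *
p,R,s=tool();A=np.array([660.4,-54.]);d=p[:2]-A
a=np.arctan2(d[1],d[0])%(2*np.pi);t=np.array([np.sin(a),-np.cos(a)])
print("tool handle ang",round(2.945-a,3),"tool yaw",round(2.945-np.arctan2(R[1,0],R[0,0])%(2*np.pi),3),"r",round(np.linalg.norm(d),1),"z",p[2].round(1),"Ftang(on tool, cw+)",(s["contact_force"][:2]@t).round(2),"Frad",(s["contact_force"][:2]@d/np.linalg.norm(d)).round(2),"w",s["gripper_width"],"t",s["clock"])
E
python3 ang.py
```

```text
clock: 9.15
position: [519.1, -10.1, 60.7]
ee_rot: [0.101, 0.701, -0.699, -0.097]
contact_force: [0.3, 3.0, -0.2]
gripper_width: 27.7
clock: 9.98
position: [528.5, -122.1, 59.9]
ee_rot: [0.161, -0.688, 0.689, -0.164]
contact_force: [0.0, 0.8, -0.5]
gripper_width: 27.9
tool handle ang -0.673 tool yaw -0.66 r 148.5 z 59.9 Ftang(on tool, cw+) 0.67 Frad -0.38 w 27.88721523267114 t 9.9833
```

Free-wheeling shows under 1 N at the end of the swing, at about -0.66 rad. Now I drive clockwise.

```bash
python3 -m creep '[{"delta_pos":[-0.4,0,-12],"rot":[0,0.08,0],"jaw":28},{"delta_pos":[-0.4,0,-12],"rot":[0,0.08,0],"jaw":28},{"delta_pos":[-0.4,0,-12],"rot":[0,0.08,0],"jaw":28},{"delta_pos":[-0.4,0,-12],"rot":[0,0.08,0],"jaw":28},{"delta_pos":[-0.4,0,-12],"rot":[0,0.08,0],"jaw":28},{"delta_pos":[-0.4,0,-12],"rot":[0,0.08,0],"jaw":28},{"delta_pos":[-0.4,0,-12],"rot":[0,0.08,0],"jaw":28},{"delta_pos":[-0.4,0,-12],"rot":[0,0.08,0],"jaw":28},{"delta_pos":[-0.1,0,-6],"rot":[0,0.04,0],"jaw":28},{"delta_pos":[-0.1,0,-6],"rot":[0,0.04,0],"jaw":28}]'; python3 ang.py
python3 -m creep '[{"delta_pos":[0,0,0],"rot":[0,0,0],"jaw":28},{"delta_pos":[-0.1,0,-6],"rot":[0,0.04,0],"jaw":28},{"delta_pos":[-0.1,0,-6],"rot":[0,0.04,0],"jaw":28},{"delta_pos":[-0.1,0,-6],"rot":[0,0.04,0],"jaw":28},{"delta_pos":[-0.1,0,-6],"rot":[0,0.04,0],"jaw":28},{"delta_pos":[-0.1,0,-6],"rot":[0,0.04,0],"jaw":28},{"delta_pos":[-0.1,0,-6],"rot":[0,0.04,0],"jaw":28},{"delta_pos":[0,0,-3],"rot":[0,0.02,0],"jaw":28},{"delta_pos":[0,0,-3],"rot":[0,0.02,0],"jaw":28},{"delta_pos":[0,0,-3],"rot":[0,0.02,0],"jaw":28}]'; python3 ang.py
```

```text
clock: 10.82
position: [517.0, -16.7, 59.6]
ee_rot: [-0.091, -0.701, 0.702, 0.089]
contact_force: [3.5, -7.7, -1.5]
gripper_width: 28.2
tool handle ang 0.058 tool yaw 0.059 r 148.2 z 59.6 Ftang(on tool, cw+) -6.6 Frad -5.3 w 28.24057096783691 t 10.8167
clock: 11.65
position: [533.1, 23.4, 59.5]
ee_rot: [-0.194, -0.679, 0.681, 0.193]
contact_force: [0.9, -8.5, 1.7]
gripper_width: 28.2
tool handle ang 0.35 tool yaw 0.359 r 149.0 z 59.5 Ftang(on tool, cw+) -6.8 Frad -5.21 w 28.1941985725634 t 11.65
```

```bash
python3 -m creep '[{"delta_pos":[-0.1,0,-6],"rot":[0,0.04,0],"jaw":28},{"delta_pos":[-0.1,0,-6],"rot":[0,0.04,0],"jaw":28},{"delta_pos":[-0.1,0,-6],"rot":[0,0.04,0],"jaw":28},{"delta_pos":[-0.1,0,-6],"rot":[0,0.04,0],"jaw":28},{"delta_pos":[-0.1,0,-6],"rot":[0,0.04,0],"jaw":28},{"delta_pos":[-0.1,0,-6],"rot":[0,0.04,0],"jaw":28},{"delta_pos":[0,0,-3],"rot":[0,0.02,0],"jaw":28},{"delta_pos":[0,0,-3],"rot":[0,0.02,0],"jaw":28},{"delta_pos":[0,0,-3],"rot":[0,0.02,0],"jaw":28},{"delta_pos":[0,0,0],"rot":[0,0,0],"jaw":28}]'; python3 ang.py
python3 - <<'E'
from h import *
c=arm.calibration("side")
im=arm.get_image("side");cv2.imwrite("pics/side1.png",im[:,:,::-1])
cv2.imwrite("pics/v8.png",cv2.resize(im[210:275,260:400,::-1],None,fx=5,fy=5,interpolation=cv2.INTER_CUBIC))
E
```

```text
clock: 12.48
position: [560.4, 57.5, 59.0]
ee_rot: [-0.293, -0.642, 0.645, 0.294]
contact_force: [-0.9, -5.5, 2.6]
gripper_width: 28.2
tool handle ang 0.643 tool yaw 0.659 r 149.8 z 59.0 Ftang(on tool, cw+) -4.34 Frad -3.53 w 28.157957297713715 t 12.4833
```

View pics/v8.png

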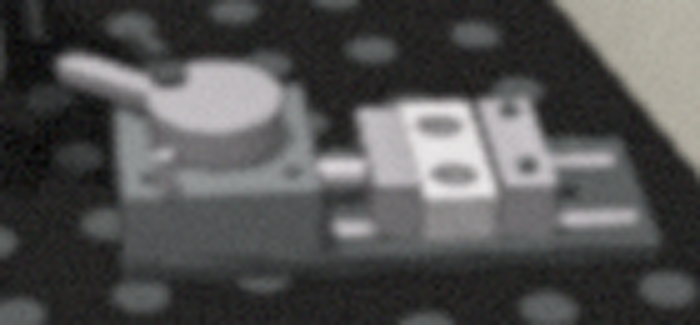

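The side view shows the jaw almost at the block, at about (400,150), with a thin gap left at the stop at (490,150). The next stroke should clamp it, so I swing back for a fresh bite.

```bash
python3 -m creep '[{"delta_pos":[-0.2,0,7.5],"rot":[0,-0.05,0],"jaw":28},{"delta_pos":[-0.8,0,15],"rot":[0,-0.1,0],"jaw":28},{"delta_pos":[-0.8,0,15],"rot":[0,-0.1,0],"jaw":28},{"delta_pos":[-0.8,0,15],"rot":[0,-0.1,0],"jaw":28},{"delta_pos":[-0.8,0,15],"rot":[0,-0.1,0],"jaw":28},{"delta_pos":[-0.8,0,15],"rot":[0,-0.1,0],"jaw":28},{"delta_pos":[-0.8,0,15],"rot":[0,-0.1,0],"jaw":28},{"delta_pos":[-0.8,0,15],"rot":[0,-0.1,0],"jaw":28},{"delta_pos":[-0.8,0,15],"rot":[0,-0.1,0],"jaw":28},{"delta_pos":[-0.8,0,15],"rot":[0,-0.1,0],"jaw":28}]'; python3 ang.py
python3 -m creep '[{"delta_pos":[-0.8,0,15],"rot":[0,-0.1,0],"jaw":28},{"delta_pos":[-0.8,0,15],"rot":[0,-0.1,0],"jaw":28},{"delta_pos":[-0.2,0,7.5],"rot":[0,-0.05,0],"jaw":28},{"delta_pos":[0,0,0],"rot":[0,0,0],"jaw":28},{"delta_pos":[0,0,-6],"rot":[0,0.04,0],"jaw":28},{"delta_pos":[-0.1,0,-6],"rot":[0,0.04,0],"jaw":28},{"delta_pos":[-0.1,0,-6],"rot":[0,0.04,0],"jaw":28},{"delta_pos":[-0.1,0,-6],"rot":[0,0.04,0],"jaw":28},{"delta_pos":[0,0,-3],"rot":[0,0.02,0],"jaw":28},{"delta_pos":[0,0,-3],"rot":[0,0.02,0],"jaw":28}]'; python3 ang.py
```

```text
clock: 13.37
position: [510.7, -68.6, 59.1]
ee_rot: [-0.035, 0.707, -0.706, 0.035]
contact_force: [-1.4, 2.7, 1.1]
gripper_width: 28.2
tool handle ang -0.294 tool yaw -0.296 r 150.4 z 59.1 Ftang(on tool, cw+) 2.86 Frad 1.18 w 28.24698800425493 t 13.3667
clock: 14.2
position: [512.6, -76.5, 59.0]
ee_rot: [0.05, -0.705, 0.706, -0.051]
contact_force: [2.3, -6.2, -2.7]
gripper_width: 27.4
tool handle ang -0.347 tool yaw -0.34 r 149.5 z 59.0 Ftang(on tool, cw+) -6.5 Frad -1.3 w 27.415355689864782 t 14.2
```

```bash
python3 -m creep '[{"delta_pos":[0,0,-3],"rot":[0,0.02,0],"jaw":28},{"delta_pos":[0,0,-3],"rot":[0,0.02,0],"jaw":28},{"delta_pos":[0,0,-3],"rot":[0,0.02,0],"jaw":28},{"delta_pos":[0,0,-3],"rot":[0,0.02,0],"jaw":28},{"delta_pos":[0,0,-3],"rot":[0,0.02,0],"jaw":28},{"delta_pos":[-0.1,0,-3],"rot":[0,0.02,0],"jaw":28},{"delta_pos":[-0.1,0,-3],"rot":[0,0.02,0],"jaw":28},{"delta_pos":[0,0,-1.5],"rot":[0,0.01,0],"jaw":28},{"delta_pos":[0,0,-1.5],"rot":[0,0.01,0],"jaw":28},{"delta_pos":[0,0,-1.5],"rot":[0,0.01,0],"jaw":28}]'; python3 ang.py
```

```text
clock: 15.03
position: [511.0, -51.3, 59.0]
ee_rot: [-0.01, -0.707, 0.708, 0.009]
contact_force: [2.5, -6.6, -0.2]
gripper_width: 27.9
tool handle ang -0.179 tool yaw -0.171 r 149.4 z 59.0 Ftang(on tool, cw+) -6.6 Frad -2.57 w 27.866547999748782 t 15.0333
```

```bash
python3 -m creep '[{"delta_pos":[0,0,-3],"rot":[0,0.02,0],"jaw":28},{"delta_pos":[0,0,-3],"rot":[0,0.02,0],"jaw":28},{"delta_pos":[0,0,-1.5],"rot":[0,0.01,0],"jaw":28},{"delta_pos":[0,0,-1.5],"rot":[0,0.01,0],"jaw":28},{"delta_pos":[0,0,-1.5],"rot":[0,0.01,0],"jaw":28},{"delta_pos":[-0.1,0,-1.5],"rot":[0,0.01,0],"jaw":28},{"delta_pos":[-0.1,0,-1.5],"rot":[0,0.01,0],"jaw":28},{"delta_pos":[0,0,-1.5],"rot":[0,0.01,0],"jaw":28},{"delta_pos":[0,0,-1.5],"rot":[0,0.01,0],"jaw":28},{"delta_pos":[0,0,-1.5],"rot":[0,0.01,0],"jaw":28}]'; python3 ang.py
```

```text
clock: 15.87
position: [512.5, -33.6, 59.0]
ee_rot: [-0.052, -0.705, 0.706, 0.051]
contact_force: [2.0, -7.2, -1.2]
gripper_width: 28.1
tool handle ang -0.059 tool yaw -0.051 r 149.3 z 59.0 Ftang(on tool, cw+) -6.88 Frad -2.96 w 28.09336436021327 t 15.8667
```

```bash
python3 -m creep '[{"delta_pos":[0,0,-3],"rot":[0,0.02,0],"jaw":28},{"delta_pos":[0,0,-3],"rot":[0,0.02,0],"jaw":28},{"delta_pos":[0,0,-1.5],"rot":[0,0.01,0],"jaw":28},{"delta_pos":[0,0,-1.5],"rot":[0,0.01,0],"jaw":28},{"delta_pos":[0,0,-1.5],"rot":[0,0.01,0],"jaw":28},{"delta_pos":[-0.1,0,-1.5],"rot":[0,0.01,0],"jaw":28},{"delta_pos":[-0.1,0,-1.5],"rot":[0,0.01,0],"jaw":28},{"delta_pos":[0,0,-1.5],"rot":[0,0.01,0],"jaw":28},{"delta_pos":[0,0,-1.5],"rot":[0,0.01,0],"jaw":28},{"delta_pos":[0,0,-1.5],"rot":[0,0.01,0],"jaw":28}]'; python3 ang.py
```

```text
clock: 16.7
position: [516.1, -16.1, 58.9]
ee_rot: [-0.094, -0.7, 0.701, 0.093]
contact_force: [2.4, -7.8, -0.6]
gripper_width: 28.2
tool handle ang 0.06 tool yaw 0.069 r 149.2 z 58.9 Ftang(on tool, cw+) -6.97 Frad -4.31 w 28.191733244108985 t 16.7
```

```bash
python3 -m creep '[{"delta_pos":[0,0,-1.5],"rot":[0,0.01,0],"jaw":28},{"delta_pos":[0,0,-1.5],"rot":[0,0.01,0],"jaw":28},{"delta_pos":[0,0,-1.5],"rot":[0,0.01,0],"jaw":28},{"delta_pos":[0,0,-1.5],"rot":[0,0.01,0],"jaw":28},{"delta_pos":[0,0,-1.5],"rot":[0,0.01,0],"jaw":28},{"delta_pos":[-0.1,0,-1.5],"rot":[0,0.01,0],"jaw":28},{"delta_pos":[-0.1,0,-1.5],"rot":[0,0.01,0],"jaw":28},{"delta_pos":[0,0,-1.5],"rot":[0,0.01,0],"jaw":28},{"delta_pos":[0,0,-1.5],"rot":[0,0.01,0],"jaw":28},{"delta_pos":[0,0,-1.5],"rot":[0,0.01,0],"jaw":28}]'; python3 ang.py
```

```text
clock: 17.53
position: [520.7, -2.1, 58.9]
ee_rot: [-0.129, -0.695, 0.696, 0.128]
contact_force: [2.3, -8.3, -1.5]
gripper_width: 27.7
tool handle ang 0.159 tool yaw 0.169 r 149.1 z 58.9 Ftang(on tool, cw+) -6.93 Frad -5.06 w 27.71172896724662 t 17.5333
```

```bash
python3 -m creep '[{"delta_pos":[0,0,-1.5],"rot":[0,0.01,0],"jaw":28},{"delta_pos":[0,0,-1.5],"rot":[0,0.01,0],"jaw":28},{"delta_pos":[0,0,-1.5],"rot":[0,0.01,0],"jaw":28},{"delta_pos":[0,0,-1.5],"rot":[0,0.01,0],"jaw":28},{"delta_pos":[0,0,-1.5],"rot":[0,0.01,0],"jaw":28},{"delta_pos":[-0.1,0,-1.5],"rot":[0,0.01,0],"jaw":28},{"delta_pos":[-0.1,0,-1.5],"rot":[0,0.01,0],"jaw":28},{"delta_pos":[0,0,-1.5],"rot":[0,0.01,0],"jaw":28},{"delta_pos":[0,0,-1.5],"rot":[0,0.01,0],"jaw":28},{"delta_pos":[0,0,-1.5],"rot":[0,0.01,0],"jaw":28}]'; python3 ang.py
```

```text
clock: 18.37
position: [526.5, 11.2, 58.9]
ee_rot: [-0.163, -0.687, 0.689, 0.163]
contact_force: [1.5, -10.2, -1.4]
gripper_width: 28.4
tool handle ang 0.256 tool yaw 0.269 r 149.0 z 58.9 Ftang(on tool, cw+) -8.47 Frad -5.8 w 28.391843956391394 t 18.3667
```

```bash
python3 -m creep '[{"delta_pos":[0,0,-1.5],"rot":[0,0.01,0],"jaw":28},{"delta_pos":[0,0,-1.5],"rot":[0,0.01,0],"jaw":28},{"delta_pos":[0,0,-1.5],"rot":[0,0.01,0],"jaw":28},{"delta_pos":[0,0,-1.5],"rot":[0,0.01,0],"jaw":28},{"delta_pos":[0,0,-1.5],"rot":[0,0.01,0],"jaw":28},{"delta_pos":[-0.1,0,-1.5],"rot":[0,0.01,0],"jaw":28},{"delta_pos":[-0.1,0,-1.5],"rot":[0,0.01,0],"jaw":28},{"delta_pos":[0,0,-1.5],"rot":[0,0.01,0],"jaw":28},{"delta_pos":[0,0,-1.5],"rot":[0,0.01,0],"jaw":28},{"delta_pos":[0,0,-1.5],"rot":[0,0.01,0],"jaw":28}]'; python3 ang.py
python3 - <<'E'
from h import *
im=arm.get_image("side");cv2.imwrite("pics/side2.png",im[:,:,::-1])
a=cv2.imread("pics/side1.png")[210:275,310:400];b=im[210:275,310:400,::-1]
cv2.imwrite("pics/v9.png",np.vstack([cv2.resize(x,None,fx=4.5,fy=4.5,interpolation=cv2.INTER_CUBIC) for x in(a,b)]))
E
```

```text
clock: 19.2
position: [533.4, 23.5, 58.8]
ee_rot: [-0.197, -0.678, 0.68, 0.198]
contact_force: [0.8, -11.8, 0.7]
gripper_width: 27.8
tool handle ang 0.351 tool yaw 0.369 r 148.8 z 58.8 Ftang(on tool, cw+) -9.67 Frad -6.79 w 27.765137635043782 t 19.2
```

View pics/v9.png

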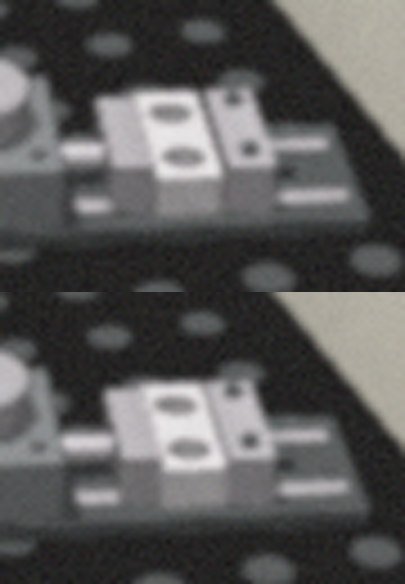

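The picture pair shows the gap at the stop closed. The tangential pull has risen from 6.9 to 9.7 N (1.4 times free) at the expected 1.4 N per 0.1 rad. A touch more, then release.

```bash
python3 -m creep '[{"delta_pos":[0,0,-1.5],"rot":[0,0.01,0],"jaw":28},{"delta_pos":[0,0,-1.5],"rot":[0,0.01,0],"jaw":28},{"delta_pos":[0,0,-1.5],"rot":[0,0.01,0],"jaw":28},{"delta_pos":[0,0,-1.5],"rot":[0,0.01,0],"jaw":28},{"delta_pos":[0,0,0],"rot":[0,0,0],"jaw":28},{"delta_pos":[0,0,0],"rot":[0,0,0],"jaw":28},{"delta_pos":[0,0,0],"rot":[0,0,0],"jaw":28},{"delta_pos":[0,0,0],"rot":[0,0,0],"jaw":28},{"delta_pos":[0,0,0],"rot":[0,0,0],"jaw":28},{"delta_pos":[0,0,0],"rot":[0,0,0],"jaw":28}]'; python3 ang.py
```

```text
clock: 20.08
position: [536.6, 28.5, 58.8]
ee_rot: [-0.211, -0.674, 0.676, 0.211]
contact_force: [1.7, -11.1, -0.4]
gripper_width: 28.5
tool handle ang 0.391 tool yaw 0.409 r 148.7 z 58.8 Ftang(on tool, cw+) -8.28 Frad -7.55 w 28.4864291643037 t 20.0833
```

```bash
python3 -m creep '[{"delta_pos":[0,0,4],"rot":[0,-0.025,0],"jaw":28},{"delta_pos":[0,0,4],"rot":[0,-0.025,0],"jaw":28},{"delta_pos":[0,0,4],"rot":[0,-0.025,0],"jaw":28},{"delta_pos":[0,0,4],"rot":[0,-0.025,0],"jaw":30},{"delta_pos":[0,0,0],"rot":[0,0,0],"jaw":60},{"delta_pos":[0,0,0],"rot":[0,0,0],"jaw":60},{"delta_pos":[0,0,0],"rot":[0,0,0],"jaw":60},{"delta_pos":[0,-25,0],"rot":[0,0,0],"jaw":60},{"delta_pos":[0,-35,0],"rot":[0,0,0],"jaw":60},{"delta_pos":[0,-35,0],"rot":[0,0,0],"jaw":60}]'; python3 ang.py
python3 - <<'E'
from h import *
c=arm.calibration("wrist");im=arm.get_image("wrist")
np.savez("w6.npz",**c);cv2.imwrite("pics/v10.png",cv2.resize(im[:,:,::-1],(800,600),interpolation=cv2.INTER_CUBIC))
E
```

```text
clock: 20.92
position: [528.3, 17.1, 153.7]
ee_rot: [-0.176, -0.684, 0.685, 0.178]
contact_force: [0.7, 0.2, -0.6]
gripper_width: 60.1
tool handle ang 0.297 tool yaw 0.309 r 150.0 z 153.7 Ftang(on tool, cw+) 0.47 Frad -0.54 w 60.14528288307231 t 20.9167
```

View pics/v10.png

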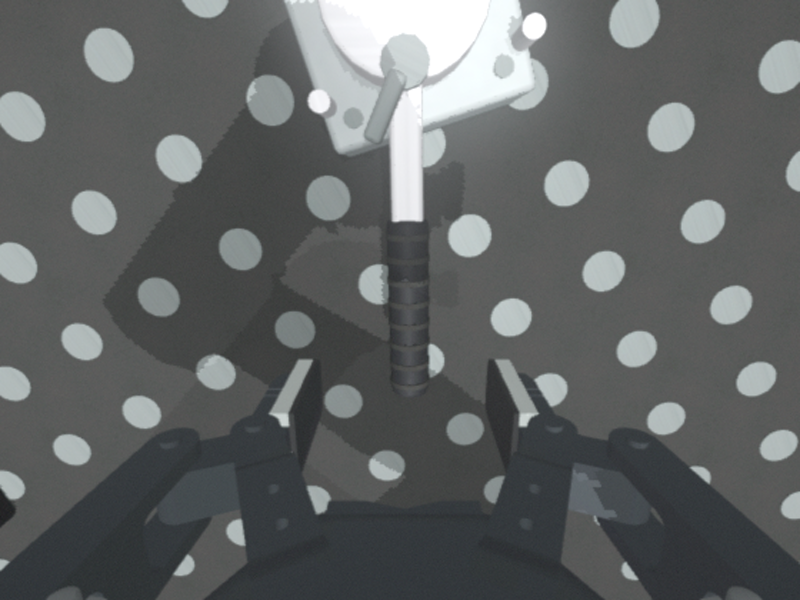

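The handle lies centred and free between the open fingers, sprung back to about 0.30, and the tab is still on the clockwise side, from (397,75) to (374,138). I compute the lever angle to make sure of the margin.

```bash
python3 - <<'E'
from h import *
for n,piv,te,h1,h2 in(("w5",(410,55),(378,133),(408,216),(403,385)),("w6",(406,60),(374,139),(407,222),(410,390))):
    c=dict(np.load(n+".npz"));q=lambda p,z:ray(c,(p[0]*.7,p[1]*.7),z)
    a=lambda d:np.arctan2(d[1],d[0])
    pv=q(piv,98);t=q(te,101);g1=q(h1,84);g2=q(h2,84);A=np.array([660.4,-54,88])
    print(n,pv,t,"lever",a(t-pv),"handle",a(g2-g1),a(g2-A),"rel",a(g2-A)-a(t-pv),a(g2-g1)-a(t-pv))
im=arm.get_image("wrist");k=im[20:115,180:380,::-1]
k=np.clip(k*1.,0,255).astype(np.uint8);cv2.imwrite("pics/v11.png",np.hstack([cv2.resize(k,None,fx=4,fy=4,interpolation=cv2.INTER_CUBIC)]))
E
```

```text
w5 [630.11830181 -39.67623307  98.        ] [607.49539926 -13.70420107 101.        ] lever 2.287383987777925 handle 2.681800986662838 2.691605678131982 rel 0.4042216903540572 0.3944169988849131
w6 [630.0218051  -39.29995377  98.        ] [609.35968225 -11.99162925 101.        ] lever 2.218523080621207 handle 2.6566497787796046 2.6590953245411106 rel 0.4405722439199038 0.4381266981583978
```

View pics/v11.png

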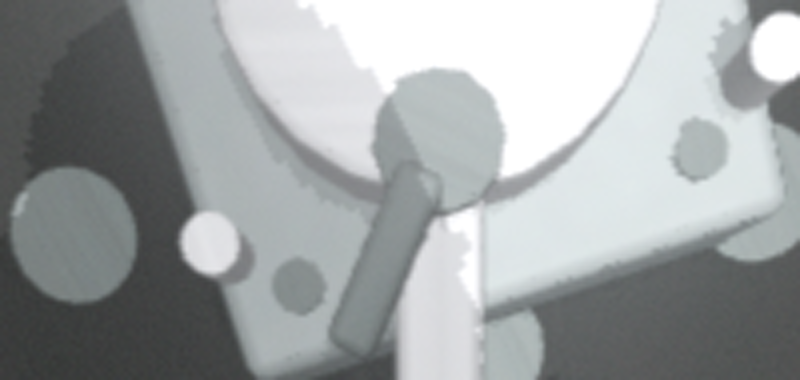

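The lever reads about +0.44 by two estimates, and the crop shows the tab running from the hub at (410,170) to (355,345), well on the clockwise side. The gripper is clear, so I hand in.

```bash
python3 - <<'E'
from bench import arm
print(arm.job_done(), arm.read_state()["contact_force"])
E
```

```text
the job is handed in; nothing more can be done
the job is handed in; nothing more can be done
```

I flipped the lever to the clockwise side, swung the handle back free-wheeling, and clamped the block in two clockwise strokes. Then I let go and handed the job in at about 21 s of the 72 s allowed. No verdict came back.

- **Lever:** the last picture put it at about +0.44 rad, against the 0.35 needed. Estimates from earlier pictures ranged from 0.39 to about 0.5.
- **Free-wheel:** the handle reached about -0.66 rad. The resistance was under 1 N at rest and 3 N at most in motion.
- **Clamping:** the pull rose from about 6.9 N running free to 9.7 N, then I turned 0.04 rad further. I estimate about 1.45 to 1.5 times the free pull and 60 N of clamping, but the force on the block can't be read directly. If the handle's spring-back unloads the jaw, roughly 40 N would remain, still in range.
- **Release:** the handle sprang back to about +0.30 rad when let go. The side view taken near the end of the last stroke shows the gap at the stop closed, and the gripper is clear at a height of 154 mm.

**Disagreements:**
- The free driving pull read 6.6 to 6.9 N instead of the stated 8.5 N, so I judged the clamping by the ratio.
- There was also a sideways force along the handle of up to 7.5 N, which I left out as friction.
- The last reading, with the arm held still, fell to 8.3 N. Standing still had lowered the free pull in the same way.

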